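# Lock the dough mixer off, tip in the chestnuts, release the stop

### The job

Push the mixer's red mushroom stop button down until it stays down, then tip all six candied chestnuts from the blue cup into the mixer's steel bowl while the stop is still down. Afterwards turn the red knob clockwise until it springs back up, and leave the empty cup standing upright on the bench. Keep off the green start button and leave the other things on the bench where they are.

Things in the scene. Friction and masses are not known exactly. Their poses are not given: they have to be found in the camera images.
- stop (a joint): travel of the red mushroom stop button, m: 0 = up (released), 0.008 = fully down. It snaps over centre: it must be pushed past half of its travel (4 mm) with about 4 N (the push needed falls off along the way), then snaps down and stays; pushed less it springs back. Only up or down are rest positions.
- stop_head (a joint): turn of the red knob, rad: 0 at rest, grows clockwise seen from above, up to its end stop at 0.85; a weak spring turns it back to 0 when let go. While the button is down, turning it lifts the head on an inner ramp: about 7 mm by 0.76 rad; past half-way up it snaps up by itself (with about 4 N), so the head must be free to rise 8 mm (rise with it while turning, or let go at the end of the turn). Turning needs about 0.2 Nm.
- stop_top (a point): centre of the top of the red mushroom head: a near-cylinder 40 mm in diameter and 22 mm thick, axis vertical, white line on top. Its top is 91 mm above the bench when up, 83 mm when down; its underside is 22 mm lower and 14 mm (up) or 6 mm (down) above the yellow top of the control box. z is up; the frame turns with the knob.
- control_box: mixer's control box, fixed: 125 (x) x 84 (y) x 55 mm high, grey with a yellow top, origin at the centre of its underside. The red stop stands at x = +26 mm, the green start button at x = -36 mm on it. It may stand at any of three places between the mixer and the basket.
- green_button (a point): top of the green start button (22 mm in diameter in a black collar 38 mm in diameter), 14 mm above the box top (69 mm above the bench), 62 mm from the red knob's axis; pressing it is not allowed.
- cup_mid (a point): blue cup, centre line half-way up (47.5 mm above its foot). Open cup 95 mm high, outside diameter 55 mm at the foot and 63 mm at the rim, wall 2.5 mm, floor 5 mm; about 80 g plus the chestnuts. Its z axis points out of the mouth. Holds six chestnuts up to about 45 mm above its foot; starts upright on the bench.
- bowl_rim (a point): centre of the mouth of the mixer's steel bowl, 150 mm above the bench, 100 mm outside radius there, wall 3 mm, narrowing to 62 mm radius at the floor. A slim spindle stands in its centre, up to 110 mm above the bench. x axis points from the bowl to the mixer's white motor housing, which stands 110 to 210 mm from the bowl's axis, 150 mm wide, 165 mm high; a 200 mm square white base lies under the bowl. Fixed. The mixer may stand on the left or the right.
- nut0: candied chestnut, dark brown ball 21 mm in diameter, 12 g; origin at its centre. Starts in the blue cup.
- nut1: candied chestnut, dark brown ball 21 mm in diameter, 12 g; origin at its centre. Starts in the blue cup.
- nut2: candied chestnut, dark brown ball 21 mm in diameter, 12 g; origin at its centre. Starts in the blue cup.
- nut3: candied chestnut, dark brown ball 21 mm in diameter, 12 g; origin at its centre. Starts in the blue cup.
- nut4: candied chestnut, dark brown ball 21 mm in diameter, 12 g; origin at its centre. Starts in the blue cup.
- nut5: candied chestnut, dark brown ball 21 mm in diameter, 12 g; origin at its centre. Starts in the blue cup.
- basket: round cane proofing basket, fixed, empty, 216 mm in diameter at the rim, 88 mm high; origin at the centre of its underside. On the side of the bench opposite the mixer. Not to be used.
- jar_mid (a point): closed jar with orange cap, 60 mm in diameter, 100 mm high; this point is on its axis 50 mm up. Bystander, among the control box and the cup.
- scraper: steel dough scraper with a wooden grip lying flat, about 118 x 115 mm, 18 mm high; bystander, origin under the blade's centre.
- timer: white and grey kitchen timer, 64 mm in diameter, 51 mm high; bystander, origin at the centre of its underside.
- brush: brush lying on the bench near the robot on the right; bystander.
- small_tin: small open dark steel loaf tin, 80 x 130 x 50 mm, near the robot on the left; bystander, origin at the centre of its underside.
- start (a joint): travel of the green start button, m: 0 = up, 0.004 = fully pressed.
Not all that is in view belongs to the job. Of the things like the control_box, leave any that is purple; of the rest the larger one is meant.

How it is judged:
On the way, in this order (a step that is already met when the one before it is completed fails the run):
1. the red stop is pushed down and stays latched with nothing touching it (value of joint stop above 0.006 m and contact force between anything else and stop_head below 0.3 N), for 0.2 s.
2. all six chestnuts lie in the mixer's bowl while the stop is down (horizontal distance between each of nut0, nut1, nut2, nut3, nut4, nut5 and bowl_rim below 0.098 m and height (world z) of nut0 between 0.055 and 0.148 m and height (world z) of nut1 between 0.055 and 0.148 m and height (world z) of nut2 between 0.055 and 0.148 m and height (world z) of nut3 between 0.055 and 0.148 m and height (world z) of nut4 between 0.055 and 0.148 m and height (world z) of nut5 between 0.055 and 0.148 m and value of joint stop above 0.006 m), for 0.2 s.
3. the red knob is turned clockwise (value of joint stop_head above 0.45 rad).
At the end, for the whole second after the job is handed in: the red stop is up again (within 2 mm), all six chestnuts lie in the mixer's bowl below its rim, and the cup stands upright (within 7 degrees) on the bench (value of joint stop below 0.002 m and horizontal distance between each of nut0, nut1, nut2, nut3, nut4, nut5 and bowl_rim below 0.098 m and height (world z) of nut0 between 0.055 and 0.148 m and height (world z) of nut1 between 0.055 and 0.148 m and height (world z) of nut2 between 0.055 and 0.148 m and height (world z) of nut3 between 0.055 and 0.148 m and height (world z) of nut4 between 0.055 and 0.148 m and height (world z) of nut5 between 0.055 and 0.148 m and angle between cup_mid's own z axis and vertical below 0.12 rad and height (world z) of cup_mid between 0.04 and 0.056 m); the robot touches nothing.
It fails at once if the green start button is pressed (value of joint start above 0.002 m).
It fails at once if a bystander is shifted by more than 30 mm or the jar tipped over (distance of any of jar_mid, scraper, timer, brush, small_tin from where it was at the start of the episode above 0.03 m or angle between jar_mid's own z axis and vertical above 0.3 rad).
It also fails if it takes over 64 s, if anything falls off the work surface, if the arm or the gripper's body presses on something with over 40 N, if the wrist force passes 120 N, or if a joint passes its speed limit or range.

### The arm

A 6-joint arm with a two-finger parallel gripper is mounted at the origin on the work surface. World frame = base frame: x ahead of the robot, y to its left, z up, the work surface at z = 0. Lengths are in m, angles in rad, forces in N, time in s.
With the tool pointing down it reaches from about 0.3 to 0.75 m from the base axis. Payload 8.5 kg.
Tool frame: the origin (TCP) lies midway between the tips of the shut fingers; the grasp point (between the pads) lies 19 mm behind it; z points along the fingers, y is the line along which they close (so a half turn about z gives the same grasp; the last joint's range is limited). The gripper opens to 85 mm and grips with 20 to 120 N. Pads are 22 mm wide; open, the fingers measure 114 mm over their backs; the gripper's body (76 mm by 85 mm) begins 54 mm behind the grasp point. The pads swing forward as they close: fully open they stand 13 mm farther back than shut.
Start: joints at [-1.492, 0.381, 1.297, -0, 1.464, -0.215], TCP at [0.159, -0.526, 0.231] pointing down, gripper open.
Joint ranges: [-3.11, 3.11], [-0.89, 2.33], [0.22, 2.48], [-1.42, 4.56], [0.17, 2.85], [-2.88, 2.88]. Speed limits (rad/s): [2.39, 2.39, 3.14, 3.14, 3.14, 3.14].

### API

Orientations are given as a unit quaternion [x, y, z, w].
In Python, from station import * gives the robot as it stands. The module is installed in compiled form; this text tells all that it offers.
- The arm moves only by the shell command python3 -m crank 'ROWS' [OPENING] [FORCE]. ROWS is JSON, a list of rows, each a list of 6 numbers: the shift along the tool's x, y, z as a fraction of full scale, then the turn, a rotation vector about the tool's x, y, z as a fraction of full scale. In form: [[dx, dy, dz, rx, ry, rz], ...]. A call has 1 to 20 rows; each row shifts and turns the commanded pose from where the row before left it, along the tool's axes as they then stand; what a row does not reach is not made up. Full scale, the value 1, is 0.3 m for a shift and 90 degrees for a turn. A row lasts 1/10 s, in which the tool goes at most 50 mm and 8.59 degrees, less where a joint would pass 70% of its speed; a pose out of reach is approached as far as the arm can. A call with a number of a shift or a turn outside -1 to 1 is refused whole. A call with a gripper value outside its range is refused whole. OPENING is the opening, from 0 (shut) to 1 (fully open), set as the call begins (- or left out, the last holds). The fingers move at their own pace and stop on an object; FORCE is the grip in N (left out, the last holds). Time passes only in rows, so rows that do not move let the fingers close. It gives the time, the measured TCP pose, the force, the opening and the grip force at its end, in the units of the state.
- read_state(): the state, without advancing time (a new reading comes with each control period).
- read_camera(name): name is "scene" or "top" or "wrist"; returns a dict with "img" (400x640x3 uint8, blue, green, red), "K" (3x3 intrinsics, pixels), "R" (3x3) and "t" (3): a world point X has camera coordinates R X + t; the wrist camera has in their place "tool_from_camera" (4x4, takes a point from camera to tool coordinates, whose origin is the TCP and whose axes are the flange's). Camera axes: x right, y down, z forward; pixel columns grow to the right and rows downward; lengths in m; the calibration is good to about 2 mm. A picture is of the moment at which its call begins: read the wrist's pose just before it. There is no depth.
- hand_in(): hands the job in; it is judged then, once.
The state is a dict: "t": time; "qpos": joint angles; "dq": joint speeds; "joint_efforts": joint torques, N m; "ee_pos": TCP position; "tcp_rot": TCP orientation; "wrist_force": force on the tool from outside, world axes, zero at the start; "wrist_torque": the same for the moment, N m; "width": opening from 0.0 (shut) to 1.0 (fully open); "grasp_force": force on a finger pad.
Only numpy, scipy, OpenCV 4.12 (cv2) and the standard library are available. Lean on these libraries where they do the work, as an engineer would, in place of code of your own. Each camera call takes 0.05 s, during which the arm holds its last target. There are 200 camera calls.

## Working session

There is one attempt and no reset: what is moved stays moved. The work goes in short steps, Python scripts to look and compute and a shell command to move; the robot and the scene stay as the last step left them, time stands still between calls to the robot, and variables do not carry over. Pictures are saved under pics/ and viewed, at most 10 in all, crops included, and the job is handed in when it is done.

```bash
mkdir -p pics; cat > h.py <<'E'
from station import *
import numpy as np, cv2
from scipy.spatial.transform import Rotation as Ro
def ray(c,u,v,z):
    R=np.array(c["R"]);t=np.array(c["t"]);d=R.T@np.linalg.inv(np.array(c["K"]))@np.array([u,v,1.]);o=-R.T@t
    return o+d*(z-o[2])/d[2]
def tool():
    s=read_state(); return np.array(s["ee_pos"]),Ro.from_quat(s["tcp_rot"]),s
def wray(p,r,c,u,v,z):
    T=np.array(c["tool_from_camera"]);d=r.apply(T[:3,:3]@np.linalg.inv(np.array(c["K"]))@np.array([u,v,1.]));o=p+r.apply(T[:3,3])
    return o+d*(z-o[2])/d[2]
def to(target):
    p,r,s=tool(); return r.inv().apply(np.array(target)-p)/0.3
E
python3 - <<'E'
from h import *
import pickle
s=read_state();print(s)
for n in("scene","top"):
    c=read_camera(n);pickle.dump(c,open(n+".pkl","wb"));cv2.imwrite(f"pics/{n}.png",c["img"]);print(n,c["K"],-np.array(c["R"]).T@np.array(c["t"]))
E
```

```text
{'t': 0.0, 'qpos': array([-1.49230506e+00,  3.81244989e-01,  1.29827179e+00, -1.71357806e-05,
        1.46355661e+00, -2.15325456e-01]), 'dq': array([-0.0002206 ,  0.00022541, -0.00185647, -0.00083449, -0.00041677,
       -0.00235463]), 'joint_efforts': array([ 3.55813318e-04, -4.48464131e+01, -2.31276244e+01, -1.39836925e-04,
        4.82124015e-03,  9.08889604e-06]), 'ee_pos': array([ 0.15924147, -0.52614725,  0.23068174]), 'tcp_rot': array([ 9.89227954e-01,  1.46381373e-01,  4.21163249e-05, -7.39219165e-04]), 'wrist_force': array([-0.19999914, -0.65783603, -0.34462941]), 'wrist_torque': array([-0.03358641, -0.0564655 , -0.05190857]), 'grasp_force': 0.0, 'width': 1.0006229405638265}
scene [[464.76665705   0.         325.53981309]
 [  0.         464.76665705 193.6378296 ]
 [  0.           0.           1.        ]] [ 0.99209718 -0.40064617  1.22977381]
top [[429.10579773   0.         321.05143315]
 [  0.         429.10579773 203.16201752]
 [  0.           0.           1.        ]] [0.41806217 0.03073859 1.18270537]
```

View pics/scene.png

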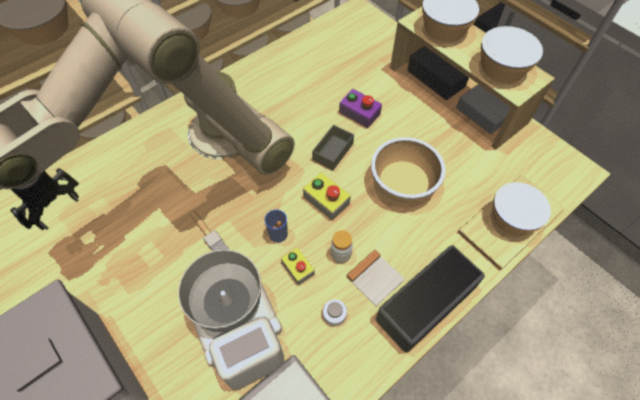

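View pics/top.png

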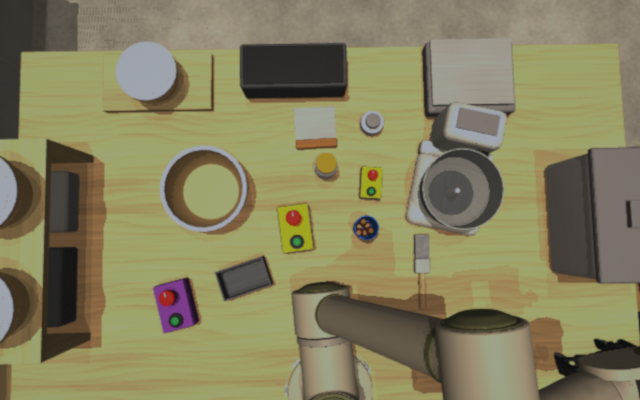

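The scene shows three box-like things: a purple one (top 175,305), a large yellow one (top 295,228; scene 327,195) and a small yellow one (top 371,182). The purple one is to be left alone and the large yellow one is meant. The cup is at top (366,229), the bowl at (461,190) and the jar at (326,165). I'll check these in a close crop.

```bash
python3 - <<'E'
from h import *
import pickle
c=pickle.load(open("top.pkl","rb"));cv2.imwrite("pics/topc.png",cv2.resize(c["img"][130:270,265:515],None,fx=3.2,fy=3.2,interpolation=cv2.INTER_CUBIC))
E
```

```text
(no output)
```

View pics/topc.png

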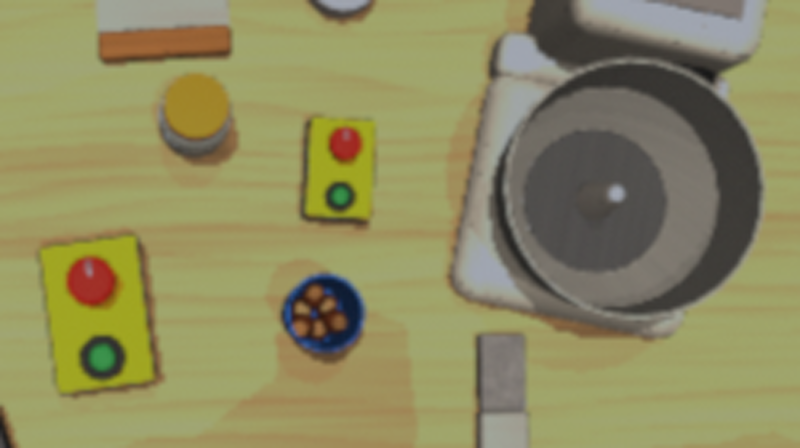

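The crop shows the large yellow box with its red knob at (92,281) and green button at (102,357). The cup mouth with brown nuts is at (324,314), the bowl rim at (632,188), the jar cap at (197,106) and the small box at (340,170).

```bash
python3 - <<'E'
from h import *
import pickle
c=pickle.load(open("top.pkl","rb"))
for n,x,y,z in [("red",92,281,.091),("green",102,357,.069),("cup",324,314,.095),("cupL",282,314,.095),("cupR",366,314,.095),("bowl",632,188,.15),("bowlL",503,188,.15),("spindle",616,193,.11),("jar",197,106,.1),("smallred",345,143,.06),("smallgreen",340,195,.05),("brushtop",500,340,.02),("boxTL",40,252,.055),("boxTR",137,237,.055),("boxBR",155,382,.055),("housing",660,30,.165)]:
    print(n,ray(c,265+x/3.2,130+y/3.2,z).round(4))
c=pickle.load(open("scene.pkl","rb"))
for n,u,v,z in [("red",333,191,.091),("green",318,183,.069),("cup",276,217,.095),("bowl",220,290,.15)]: print(n,ray(c,u,v,z).round(4))
p,r,s=tool();print(p,r.as_matrix().round(3))
E
```

```text
red [0.4622 0.0848 0.091 ]
green [0.4015 0.0789 0.069 ]
cup [ 0.432  -0.0985  0.095 ]
cupL [ 0.4327 -0.0652  0.095 ]
cupR [ 0.4312 -0.1318  0.095 ]
bowl [ 0.5217 -0.3289  0.15  ]
bowlL [ 0.5237 -0.2307  0.15  ]
spindle [ 0.522 -0.33   0.11 ]
jar [ 0.5994 -0.0015  0.1   ]
smallred [ 0.5729 -0.1242  0.06  ]
smallgreen [ 0.5309 -0.12    0.05  ]
brushtop [ 0.4077 -0.256   0.02  ]
boxTL [0.4884 0.1289 0.055 ]
boxTR [0.4991 0.049  0.055 ]
boxBR [0.38   0.0366 0.055 ]
housing [ 0.6396 -0.3505  0.165 ]
red [0.4656 0.0832 0.091 ]
green [0.4053 0.0768 0.069 ]
cup [ 0.4297 -0.0957  0.095 ]
bowl [ 0.5304 -0.3357  0.15  ]
[ 0.15926269 -0.52618404  0.23079008] [[ 0.957  0.29  -0.   ]
 [ 0.29  -0.957  0.001]
 [ 0.    -0.001 -1.   ]]
```

```bash
python3 -m crank '[[0.1,-0.105,0,0,0,0],[0.1,-0.105,0,0,0,0],[0.1,-0.105,0,0,0,0],[0.1,-0.105,0,0,0,0],[0.1,-0.105,0,0,0,0],[0.1,-0.105,0,0,0,0],[0.1,-0.105,0,0,0,0],[0.1,-0.105,0,0,0,0],[0.1,-0.105,0,0,0,0],[0.1,-0.105,0,0,0,0],[0.1,-0.105,0,0,0,0],[0.1,-0.105,0,0,0,0],[0.1,-0.105,0,0,0,0],[0.1,-0.105,0,0,0,0],[0.1,-0.105,0,0,0,0],[0,0,0,0,0,0],[0,0,0,0,0,0]]' 0
python3 - <<'E'
from h import *
p,r,s=tool();c=read_camera("wrist");cv2.imwrite("pics/w1.png",c["img"])
import pickle;pickle.dump((p,r.as_quat(),c),open("w1.pkl","wb"))
print(s["qpos"].round(3),p,to([.463,.084,.1]))
T=np.array(c["tool_from_camera"]);print(T)
for X in([.463,.084,.091],[.403,.079,.069]):
    v=c["K"]@(T[:3,:3].T@(r.inv().apply(np.array(X)-p)-T[:3,3]));print(v[:2]/v[2])
E
```

```text
t: 1.8
ee_pos: [0.453, 0.0568, 0.2309]
tcp_rot: [0.989, 0.147, -0.001, -0.0]
wrist_force: [-0.5, -1.4, 0.8]
width: -0.001
grasp_force: 0.0
[-0.135  0.217  1.54  -0.     1.386  1.139] [0.45295875 0.05679294 0.23088466] [ 0.05996397 -0.07939619  0.43669735]
[[ 7.46956420e-04 -9.46914474e-01 -3.21484712e-01  8.40969140e-02]
 [ 9.99999711e-01  7.52234977e-04  1.07793670e-04  1.36469093e-04]
 [ 1.39760659e-04 -3.21484700e-01  9.46914763e-01 -1.41773979e-01]
 [ 0.00000000e+00  0.00000000e+00  0.00000000e+00  1.00000000e+00]]
[283.82410427 170.86265289]
[274.14426982 224.02800668]
```

View pics/w1.png

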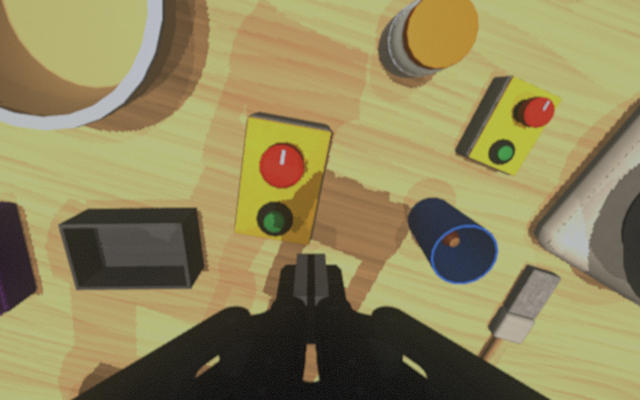

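The wrist view shows the red knob at (282,166), the green button at (274,218) and the cup rim centred at (463,250).

```bash
python3 - <<'E'
from h import *
import pickle
p,q,c=pickle.load(open("w1.pkl","rb"));r=Ro.from_quat(q)
for n,u,v,z in[("red",282,166,.091),("green",274,218,.069),("cup",463,249,.095)]: print(n,wray(p,r,c,u,v,z).round(4))
print(to([.466,.084,.1]))
E
```

```text
red [0.4667 0.0867 0.091 ]
green [0.4091 0.0808 0.069 ]
cup [ 0.4412 -0.0944  0.095 ]
[ 0.06953409 -0.07649571  0.43668808]
```

```bash
python3 -m crank '[[0.035,-0.038,0.05,0,0,0],[0.035,-0.041,0.1,0,0,0],[0,0,0.12,0,0,0],[0,0,0.12,0,0,0],[0,0,0.046,0,0,0],[0,0,0,0,0,0],[0,0,0.02,0,0,0],[0,0,0.014,0,0,0],[0,0,0.012,0,0,0],[0,0,0.01,0,0,0],[0,0,0,0,0,0],[0,0,0,0,0,0]]'
```

```text
t: 3.05
ee_pos: [0.4664, 0.085, 0.0838]
tcp_rot: [0.989, 0.146, 0.0, -0.0]
wrist_force: [0.2, 0.4, 0.5]
width: 0.001
grasp_force: 0.0
```

```bash
python3 -m crank '[[0,0,0.006,0,0,0],[0,0,0,0,0,0]]'; python3 -m crank '[[0,0,-0.05,0,0,0],[0,0,-0.16,0,0,0],[0,0,-0.16,0,0,0],[0,0,-0.16,0,0,0],[0,0,-0.05,0,0,0],[0,0,0,0,0,0]]' 1
python3 - <<'E'
from h import *
p,r,s=tool();c=read_camera("scene");cv2.imwrite("pics/s2.png",cv2.resize(c["img"][140:280,240:400],None,fx=4,fy=4,interpolation=cv2.INTER_CUBIC))
print(s["qpos"].round(3),p)
E
```

```text
t: 3.25
ee_pos: [0.4667, 0.085, 0.0827]
tcp_rot: [0.989, 0.146, 0.001, 0.0]
wrist_force: [-1.9, 0.7, 8.9]
width: -0.002
grasp_force: 4.3
t: 3.85
ee_pos: [0.4671, 0.0849, 0.2581]
tcp_rot: [0.989, 0.146, 0.003, 0.001]
wrist_force: [0.2, -1.0, -1.4]
width: 0.993
grasp_force: 0.0
[-0.07   0.225  1.447  0.     1.464  1.207] [0.46712751 0.08493884 0.25810464]
```

View pics/s2.png

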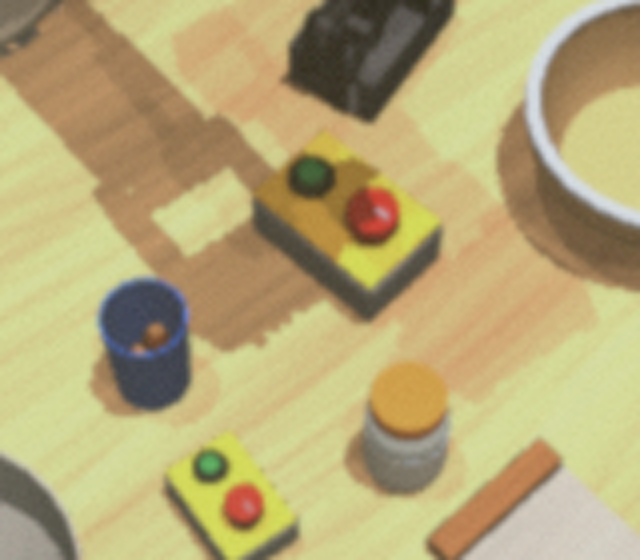

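The picture shows the red head sitting low at crop (372,213), with the 8.9 N stop felt at z = 0.083, so it is latched. The cup rim is at (144,319). Next I'll move to the cup with a tilted approach.

```bash
python3 -m crank '[[-0.086,0.08,0,0,0,0.083],[-0.086,0.08,0,0,0,0],[-0.086,0.08,0,0,0,0],[-0.086,0.08,0,0,0,0],[-0.086,0.08,0,0,0,0],[0,0,0,0,0,0.083],[0,0,0,0,0,0.083],[0,0,0,0,0,0.083],[0,0,0,0,0,0.083],[0,0,0,0,0,0.083],[0,0,0,0,0.083,0],[0,0,0,0,0.083,0],[0,0,0,0,0.083,0],[0,0,0,0,0.083,0],[0,0,0,0,0.083,0],[0,0,0,0,0.083,0],[0,0,0,0,0,0],[0,0,0,0,0,0]]'
python3 - <<'E'
from h import *
p,r,s=tool();print(s["qpos"].round(3),p,"\n",r.as_matrix().round(3))
c=read_camera("wrist");cv2.imwrite("pics/w3.png",c["img"])
import pickle;pickle.dump((p,r.as_quat(),c),open("w3.pkl","wb"))
c=read_camera("scene");print(ray(c,276,219.7,.095))
E
```

```text
t: 5.7
ee_pos: [0.3622, -0.0569, 0.255]
tcp_rot: [0.898, -0.224, 0.368, 0.092]
wrist_force: [1.2, -0.1, 0.6]
width: 1.001
grasp_force: 0.0
[-0.475 -0.244  2.15  -0.021  0.459  1.599] [ 0.36218382 -0.05693268  0.25500767] 
 [[ 0.63  -0.469  0.619]
 [-0.335 -0.883 -0.329]
 [ 0.701  0.    -0.713]]
[ 0.43653353 -0.10082544  0.095     ]
```

View pics/w3.png

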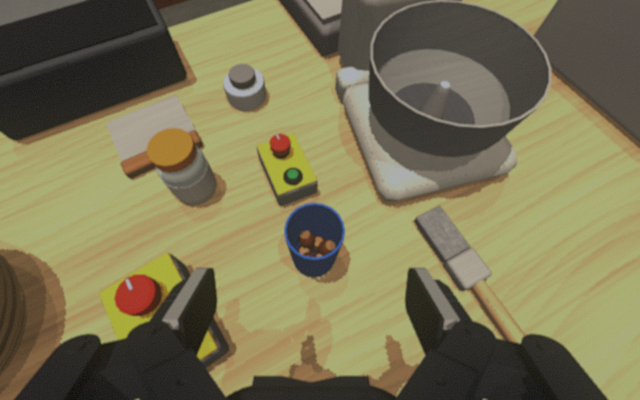

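```bash
python3 - <<'E'
from h import *
import pickle
p,q,c=pickle.load(open("w3.pkl","rb"));r=Ro.from_quat(q)
C=wray(p,r,c,314.5,231,.095);print(C,wray(p,r,c,445,86,.11))
p,r,s=tool();z=r.apply([0,0,1])
C=np.array([.435,-.098,.06]); 
T=C+.024*z; print(T,to(T-.11*z),to(T))
E
```

```text
[ 0.43313933 -0.09807579  0.095     ] [ 0.51991739 -0.3255656   0.11      ]
[ 0.44990274 -0.1059246   0.04293808] [-0.26441357  0.00674936  0.37141499] [-0.26441357  0.00674936  0.73808166]
```

```bash
python3 -m crank '[[-0.066,0.002,0.09,0,0,0],[-0.067,0.002,0.09,0,0,0],[-0.067,0.002,0.09,0,0,0],[-0.067,0.002,0.1,0,0,0],[0,0,0.0,0,0,0],[0,0,0,0,0,0]]'
python3 - <<'E'
from h import *
p,r,s=tool();print(s["qpos"].round(3),r.as_matrix().round(3)[:,2],to([.4485,-.106,.043]))
E
```

```text
t: 6.4
ee_pos: [0.3699, -0.0727, 0.1784]
tcp_rot: [0.905, -0.224, 0.351, 0.082]
wrist_force: [0.3, -0.2, 0.6]
width: 1.0
grasp_force: 0.0
[-0.547 -0.059  2.294  0.289  0.177  1.244] [ 0.599 -0.307 -0.74 ] [-0.09400834 -0.01949535  0.52471927]
```

The near-vertical wrist branch hits the q5 limit. With q4 near π the 45° grasp fits, so I'll swing the wrist over in free space.

```bash
python3 - <<'E'
from h import *
print(to([.496,-.132,.31]))
E
python3 -m crank '[[0.06,0,-0.12,0,0,0],[0.1,0.005,-0.08,0,0,0],[0.1,0,0,0,0,0],[0.1,0.0,0.02,0,0,0],[0.1,0,0.02,0,0,0],[0.1,0,0.05,0,0,0],[0.05,0,0.05,0,0,0],[0,0,0,0,0,0],[0,0,0,0,0,0]]'
python3 - <<'E'
from h import *
p,r,s=tool();print(s["qpos"].round(3),p,r.as_matrix().round(3))
E
```

```text
[ 0.63837208 -0.02344573 -0.01220147]
t: 7.3
ee_pos: [0.477, -0.1313, 0.3145]
tcp_rot: [0.906, -0.224, 0.351, 0.083]
wrist_force: [-0.5, -0.3, -0.1]
width: 1.001
grasp_force: 0.0
[-0.528 -0.042  1.785  0.059  0.662  1.495] [ 0.47696665 -0.13127443  0.31450212] [[ 0.654 -0.463  0.598]
 [-0.347 -0.886 -0.307]
 [ 0.672 -0.007 -0.74 ]]
```

```bash
python3 -m crank '[[0,0,0,0.05,0.012,0],[0,0,0,0.05,0.012,0],[0,0,0,0.05,0.02,0],[0,0,0,0.05,0.03,0],[0,0,0,0.04,0.04,0],[0,0,0,0.04,0.05,0],[0,0,0,0,0.055,0],[0,0,0,0,0.055,0],[0,0,0,0,0.055,0],[0,0,0,0,0,0],[0,0,0,0,0,0]]'
python3 - <<'E'
from h import *
p,r,s=tool();print(s["qpos"].round(3),p,r.as_matrix().round(3))
E
```

```text
t: 8.4
ee_pos: [0.4773, -0.1307, 0.3147]
tcp_rot: [0.776, -0.148, 0.609, -0.074]
wrist_force: [0.1, 0.7, 0.1]
width: 0.999
grasp_force: 0.0
[-0.941  0.004  2.191  1.787  0.864 -0.303] [ 0.4772828  -0.13070399  0.3146586 ] [[ 0.215 -0.14   0.967]
 [-0.321 -0.945 -0.065]
 [ 0.923 -0.296 -0.248]]
```

```bash
python3 -m crank '[[0,0,0,-0.03,0.03,0],[0,0,0,-0.04,0.02,0],[0,0,0,-0.05,0.01,0],[0,0,0,-0.05,0,0],[0,0,0,-0.05,0,0],[0,0,0,-0.05,0,0],[0,0,0,0,0,0],[0,0,0,0,0,0]]'
python3 - <<'E'
from h import *
p,r,s=tool();print(s["qpos"].round(3),p,r.as_matrix().round(3))
E
```

```text
t: 9.2
ee_pos: [0.4783, -0.1335, 0.3186]
tcp_rot: [0.741, -0.264, 0.613, 0.077]
wrist_force: [-0.2, 0.9, -0.8]
width: 1.004
grasp_force: 0.0
[-5.590e-01  2.000e-03  2.188e+00  2.902e+00  3.890e-01 -1.153e+00] [ 0.47833068 -0.1334671   0.31861622] [[ 0.11  -0.485  0.868]
 [-0.297 -0.849 -0.437]
 [ 0.948 -0.21  -0.237]]
```

```bash
cat >> h.py <<'E'
def want(th,g,head=-28,off=.024):
    h,t=np.radians(head),np.radians(th);z=np.array([np.sin(t)*np.cos(h),np.sin(t)*np.sin(h),-np.cos(t)])
    y=np.array([np.sin(h),-np.cos(h),0]);R=Ro.from_matrix(np.c_[np.cross(y,z),y,z])
    p,r,s=tool();rv=(r.inv()*R).as_rotvec()/(np.pi/2);T=np.array(g)+off*z
    print("q",s["qpos"].round(2),"rot first",rv.round(3),"then shift",(R.inv().apply(T-p)/.3).round(3),"| shift now",(r.inv().apply(T-p)/.3).round(3))
E
python3 -c "
from h import *
want(76,[.4335,-.098,.2])"
```

```text
q [-0.56  0.    2.19  2.9   0.39 -1.15] rot first [-0.014 -0.002 -0.135] then shift [-0.429 -0.034 -0.006] | shift now [-0.427  0.057 -0.008]
```

```bash
python3 -m crank '[[0,0,0,-0.007,0,-0.07],[0,0,0,-0.007,0,-0.065],[-0.086,-0.007,0,0,0,0],[-0.086,-0.007,0,0,0,0],[-0.086,-0.007,0,0,0,0],[-0.086,-0.007,0,0,0,0],[-0.085,-0.006,0,0,0,0],[0,0,0,0,0,0],[0,0,0,0,0,0]]'
python3 -c "
from h import *
want(60,[.4335,-.098,.16])"
```

```text
t: 10.1
ee_pos: [0.4555, -0.1102, 0.1924]
tcp_rot: [0.765, -0.192, 0.597, 0.148]
wrist_force: [-0.1, -0.2, 0.2]
width: 1.003
grasp_force: 0.0
q [-0.49  0.42  2.48  3.14  1.08 -1.57] rot first [ 0.001 -0.177 -0.002] then shift [-0.135 -0.002  0.061] | shift now [-0.147 -0.001  0.022]
```

```bash
python3 -m crank '[[0,0,0,0,-0.085,0],[0,0,0,0,-0.092,0],[-0.07,0,0.03,0,0,0],[-0.065,0,0.03,0,0,0],[0,0,0,0,0,0],[0,0,0,0,0,0]]'
python3 -c "
from h import *
want(48,[.4335,-.098,.11]);want(45,[.4335,-.098,.06])"
```

```text
t: 10.7
ee_pos: [0.4575, -0.1116, 0.1469]
tcp_rot: [0.811, -0.204, 0.531, 0.133]
wrist_force: [0.5, 0.0, 0.3]
width: 0.999
grasp_force: 0.0
q [-0.49  0.44  2.44  3.14  0.9  -1.57] rot first [ 0.002 -0.205 -0.002] then shift [-0.153 -0.003  0.094] | shift now [-0.175 -0.002  0.041]
q [-0.49  0.44  2.44  3.14  0.9  -1.57] rot first [ 0.002 -0.238 -0.002] then shift [-0.27  -0.003  0.22 ] | shift now [-0.332 -0.002  0.106]
```

```bash
python3 -m crank '[[0,0,0,0,-0.07,0],[0,0,0,0,-0.07,0],[0,0,0,0,-0.065,0],[-0.05,0,0.03,0,0,0],[-0.05,-0.002,0.03,0,0,0],[-0.05,0,0.03,0,0,0],[0,0,0,0,0,0],[0,0,0,0,0,0]]'
python3 - <<'E'
from h import *
want(45,[.4335,-.098,.06])
p,r,s=tool();c=read_camera("wrist");cv2.imwrite("pics/w4.png",c["img"])
E
```

```text
t: 11.5
ee_pos: [0.4521, -0.1082, 0.0939]
tcp_rot: [0.876, -0.22, 0.416, 0.104]
wrist_force: [-0.6, -0.9, 0.4]
width: 1.002
grasp_force: 0.0
q [-0.49  0.42  2.35  3.15  0.51 -1.57] rot first [ 0.002 -0.064 -0.002] then shift [-0.13  -0.001  0.11 ] | shift now [-0.14  -0.001  0.096]
```

View pics/w4.png

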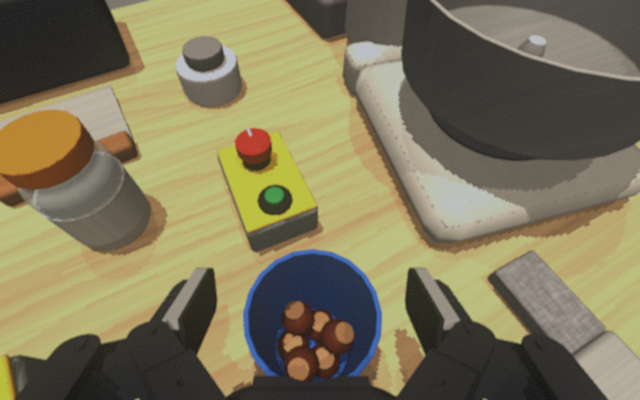

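The six nuts are in the cup, and the cup rim at (312,320) is centred between the fingertips at (213,·) and (407,·). Descending and gripping.

```bash
python3 -m crank '[[-0.035,0,0.024,0,0,0],[-0.035,0,0.024,0,0,0],[-0.035,0,0.024,0,0,0],[-0.035,0,0.024,0,0,0],[0,0,0,0,0,0],[0,0,0,0,0,0]]' && python3 -m crank '[[0,0,0,0,0,0],[0,0,0,0,0,0],[0,0,0,0,0,0],[0,0,0,0,0,0],[0,0,0,0,0,0],[0,0,0,0,0,0],[0,0,0,0,0,0]]' 0.3 30
python3 -c "
from h import *
want(50.7,[.4335,-.098,.06])"
```

```text
t: 12.15
ee_pos: [0.4485, -0.1062, 0.0426]
tcp_rot: [0.876, -0.22, 0.416, 0.105]
wrist_force: [0.0, -1.0, -0.1]
width: 1.0
grasp_force: 0.0
t: 12.85
ee_pos: [0.4484, -0.1063, 0.0431]
tcp_rot: [0.876, -0.221, 0.417, 0.105]
wrist_force: [-2.7, 0.5, 7.5]
width: 0.709
grasp_force: 30.8
q [-0.49  0.63  2.42  3.15  0.79 -1.57] rot first [ 0.002 -0.002 -0.002] then shift [ 0.007 -0.001  0.   ] | shift now [ 0.007 -0.001  0.   ]
```

```bash
python3 -m crank '[[0.03,0,-0.025,0,0,0],[0.043,0,-0.035,0,0,0],[0.043,0,-0.035,0,0,0],[0.06,0,-0.004,0,0.035,0],[0.06,0,-0.004,0,0.035,0],[0.06,0,-0.004,0,0.035,0],[0.06,0,-0.004,0,0.035,0],[0.06,0,-0.004,0,0.035,0],[0.06,0,-0.004,0,0.035,0],[0,0,0,0,0,0]]'
python3 -c "
from h import *
p,r,s=tool();print(s['wrist_force'],s['grasp_force'],s['width'],(p-.024*r.apply([0,0,1])).round(3),r.as_matrix()[:,2].round(3))
want(80,[.523,-.33,.29],-43)"
```

```text
t: 13.85
ee_pos: [0.4922, -0.1297, 0.1833]
tcp_rot: [0.796, -0.2, 0.554, 0.139]
wrist_force: [0.2, -0.3, -1.6]
width: 0.704
grasp_force: 32.8
[ 0.17297262 -0.33344481 -1.60473962] 32.79718432806419 0.7037665018232844 [ 0.472 -0.119  0.192] [ 0.826 -0.444 -0.347]
q [-0.49  0.36  2.32  3.15  0.75 -1.57] rot first [-0.158  0.114  0.043] then shift [0.442 0.418 0.541] | shift now [0.488 0.56  0.334]
```

```bash
python3 -m crank '[[0.08,0,0,-0.04,0.028,0.01],[0.09,0,0.02,-0.04,0.028,0.01],[0.09,0,0.03,-0.04,0.028,0.01],[0.09,0,0.04,-0.038,0.03,0.013],[0,0,0,0,0,0]]'
python3 -c "
from h import *
want(80,[.523,-.33,.29],-43)"
```

```text
t: 14.35
ee_pos: [0.5399, -0.1607, 0.2778]
tcp_rot: [0.712, -0.28, 0.599, 0.235]
wrist_force: [0.1, 0.2, -1.9]
width: 0.71
grasp_force: 32.9
q [-0.3   0.3   2.06  3.84  0.72 -2.05] rot first [-0.001 -0.001 -0.001] then shift [0.1   0.451 0.411] | shift now [0.099 0.452 0.411]
```

```bash
python3 -m crank '[[0.03,0.06,0.05,0,0,0],[0.02,0.08,0.07,0,0,0],[0.02,0.08,0.075,0,0,0],[0.015,0.08,0.075,0,0,0],[0.015,0.08,0.075,0,0,0],[0,0.07,0.065,0,0,0],[0,0,0,0,0,0],[0,0,0,0,0,0]]'
python3 -c "
from h import *
want(80,[.523,-.33,.29],-43)"
```

```text
t: 15.15
ee_pos: [0.5377, -0.3458, 0.282]
tcp_rot: [0.715, -0.281, 0.596, 0.235]
wrist_force: [-0.9, 0.9, -1.8]
width: 0.706
grasp_force: 33.0
q [-0.76  0.34  1.95  3.12  0.54 -1.56] rot first [-0.     0.004  0.   ] then shift [ 0.014 -0.005  0.005] | shift now [ 0.014 -0.005  0.005]
```

```bash
python3 -m crank '[[-0.06,0,0.02,0,0,0.03],[-0.06,0,0.02,0,0,0.067],[-0.04,0,0.02,0,0,0.067],[0,0,0,0,0,0.067],[0,0,0,0,0,0.067],[0,0,0,0,0,0.067],[0,0,0,0,0,0.067],[0,0,0,0,0,0.067],[0,0,0,0,0,0.067],[0,0,0,0,0,0.067],[0,0,0,0,0,0.067],[0,0,0,0,0,0.067],[0,0,0,0,0,0.067],[0,0,0,0,0,0.067],[0,0,0,0,0,0.067],[0,0,0,0,0,0.067],[0,0,0,0,0,0.067],[0,0,0,0,0,0.067],[0,0,0,0,0,0.067],[0,0,0,0,0,0.067]]' && python3 -m crank '[[0,0,0,0,0,0.08],[0,0,0,0,0,0.08],[0,0,0,0,0,0.08],[0,0,0,0,0,0.08],[0,0,0,0,0,0.08],[0,0,0,0,0,0.08],[0,0,0,0,0,0.05],[0,0,0,0,0,0],[0,0,0,0,0,0],[0,0,0,0,0,0],[0,0,0,0,0,0],[0,0,0,0,0,0]]'
python3 - <<'E'
from h import *
p,r,s=tool();print(s["qpos"].round(2),p,s["wrist_force"],s["width"])
a=read_camera("scene")["img"][230:360,150:290];b=read_camera("top")["img"][130:270,400:540]
cv2.imwrite("pics/pour.png",np.hstack([cv2.resize(a,(400,400)),cv2.resize(b,(400,400))]))
E
```

```text
t: 17.15
ee_pos: [0.5473, -0.3485, 0.233]
tcp_rot: [-0.131, 0.756, -0.51, 0.389]
wrist_force: [-1.2, -0.0, -1.4]
width: 0.709
grasp_force: 33.2
t: 18.35
ee_pos: [0.5474, -0.3504, 0.2338]
tcp_rot: [0.184, 0.744, -0.312, 0.562]
wrist_force: [-0.3, -0.1, -2.0]
width: 0.709
grasp_force: 33.2
[-0.75  0.46  1.98  3.14  0.69  1.31] [ 0.54743213 -0.35036618  0.23379206] [-0.2659494  -0.13544381 -2.00742922] 0.7087188470295449
```

View pics/pour.png

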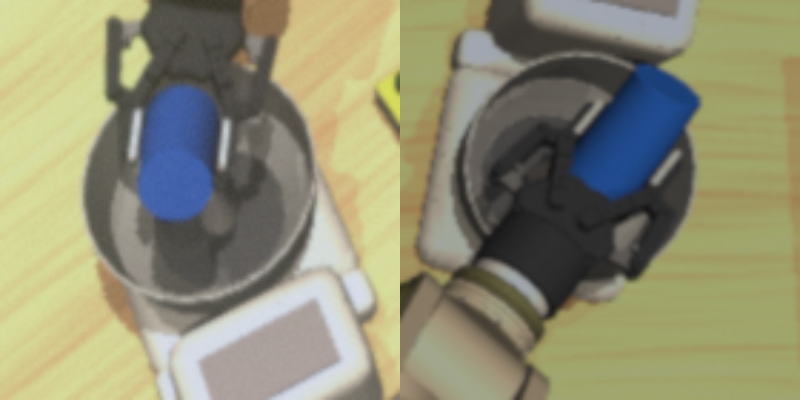

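The left view shows the cup's floor and the right view its side, with the mouth facing down into the bowl. The nuts can't be seen yet. I'll tip it more with a little shake, then check the weight.

```bash
python3 -m crank '[[0,0,0,0,-0.06,0.06],[0,0,0,0,-0.06,0.06],[0,0,0,0,-0.05,0.03],[-0.03,0,0,0,0,0],[0.03,0,0,0,0,0],[-0.03,0,0,0,0,0],[0.03,0,0,0,0,0],[0,0,0,0,0,0],[0,0,0,0,0,0],[0,0,0,0,0,0]]'
python3 -c "
from h import *
import time
f=[]
for i in range(6): read_camera('top'); f.append(read_state()['wrist_force'])
print(np.mean(f,0),read_state()['qpos'].round(2)); want(80,[.535,-.335,.29],-43)"
```

```text
t: 19.45
ee_pos: [0.5475, -0.3504, 0.2339]
tcp_rot: [0.228, 0.635, -0.266, 0.688]
wrist_force: [-0.4, -0.3, -2.8]
width: 0.705
grasp_force: 33.1
[ 0.32265843  0.17547767 -1.31033113] [-0.78  0.61  2.05  3.08  1.18  1.58]
q [-0.78  0.61  2.05  3.08  1.18  1.58] rot first [-0.261  0.032 -1.966] then shift [ 0.173 -0.009 -0.017] | shift now [-0.171  0.005  0.029]
```

```bash
python3 -m crank '[[-0.06,0,0,0,0.057,0],[-0.06,0,0,0,0.057,0],[-0.05,0,0,0,0.056,0],[0,0,0,0,0,-0.09],[0,0,0,0,0,-0.09],[0,0,0,0,0,-0.09],[0,0,0,0,0,-0.09],[0,0,0,0,0,-0.09],[0,0,0,0,0,-0.09],[0,0,0,0,0,-0.09],[0,0,0,0,0,-0.09],[0,0,0,0,0,-0.09],[0,0,0,0,0,-0.09],[0,0,0,0,0,-0.09],[0,0,0,0,0,-0.09],[0,0,0,0,0,-0.09],[0,0,0,0,0,-0.09],[0,0,0,0,0,-0.09],[0,0,0,0,0,-0.09],[0,0,0,0,0,-0.09]]' && python3 -m crank '[[0,0,0,0,0,-0.09],[0,0,0,0,0,-0.09],[0,0,0,0,0,-0.09],[0,0,0,0,0,-0.09],[0,0,0,0,0,-0.09],[0,0,0,0,0,0],[0,0,0,0,0,0]]'
python3 - <<'E'
from h import *
f=[]
for i in range(3):
    a=read_camera("scene")["img"][230:360,150:290]; f.append(read_state()["wrist_force"])
print(np.mean(f,0)); want(80,[.523,-.33,.29],-43)
b=read_camera("wrist")["img"]
cv2.imwrite("pics/chk.png",np.hstack([cv2.resize(a,(320,400)),cv2.resize(b,(480,400))]))
E
```

```text
t: 21.75
ee_pos: [0.548, -0.3493, 0.2841]
tcp_rot: [0.579, -0.502, 0.642, 0.004]
wrist_force: [0.2, 0.3, -2.0]
width: 0.704
grasp_force: 33.5
t: 22.45
ee_pos: [0.5481, -0.3494, 0.2842]
tcp_rot: [0.716, -0.274, 0.602, 0.223]
wrist_force: [0.5, -0.4, -2.1]
width: 0.706
grasp_force: 33.5
[ 0.12010019  0.34872861 -1.2648122 ]
q [-0.77  0.35  1.93  3.05  0.53 -1.49] rot first [-0.018  0.001 -0.002] then shift [ 0.001  0.01  -0.027] | shift now [ 0.001  0.009 -0.027]
```

View pics/chk.png

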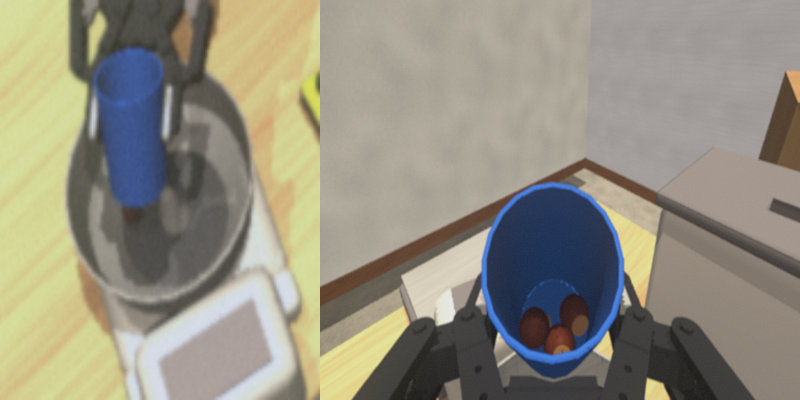

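In the left view a dark nut lies in the bowl at (130,213). The wrist view shows three nuts still at the cup floor, at (533,327), (575,310) and (560,343). They stick, so I'll pour again steeper and shake.

```bash
python3 -m crank '[[0.05,0,0,0,0,0.09],[0.03,0,0,0,0,0.09],[0,0,0,0,0,0.09],[0,0,0,0,0,0.09],[0,0,0,0,0,0.09],[0,0,0,0,0,0.09],[0,0,0,0,0,0.09],[0,0,0,0,0,0.09],[0,0,0,0,0,0.09],[0,0,0,0,0,0.09],[0,0,0,0,0,0.09],[0,0,0,0,0,0.09],[0,0,0,0,0,0.09],[0,0,0,0,0,0.09],[0,0,0,0,0,0.09],[0,0,0,0,0,0.09],[0,0,0,0,0,0.09],[0,0,0,0,0,0.09],[0,0,0,0,0,0.09],[0,0,0,0,0,0.09]]' && python3 -m crank '[[0,0,0,0,-0.08,0.07],[0,0,0,0,-0.08,0.07],[0,0,0,0,-0.08,0],[0,0,0,0,-0.08,0],[0,0,0,0,0,0],[0.07,0,-0.05,0,0,0],[-0.07,0,0.05,0,0,0],[0.07,0,-0.05,0,0,0],[-0.07,0,0.05,0,0,0],[0,0,0,0,0,0.09],[0,0,0,0,0,0.09],[0,0,0,0,0,-0.09],[0,0,0,0,0,-0.09],[0,0,0,0,0,-0.09],[0,0,0,0,0,-0.09],[0,0,0,0,0,0.09],[0,0,0,0,0,0.09],[0,0,0,0,0,0]]'
python3 -c "
from h import *
f=[]
for i in range(5): read_camera('scene'); f.append(read_state()['wrist_force'])
print(np.mean(f,0)); want(80,[.523,-.33,.29],-43);print(tool()[1].as_matrix()[:,2])"
```

```text
t: 24.65
ee_pos: [0.5503, -0.3533, 0.3079]
tcp_rot: [0.16, 0.75, -0.314, 0.56]
wrist_force: [-0.1, 0.1, -1.1]
width: 0.708
grasp_force: 33.6
t: 26.45
ee_pos: [0.5505, -0.3532, 0.3088]
tcp_rot: [0.159, 0.576, -0.296, 0.745]
wrist_force: [0.1, 0.4, -1.1]
width: 0.707
grasp_force: 33.6
[ 0.23857356 -0.31791365 -0.96884618]
q [-0.82  0.56  2.    2.97  1.29  1.55] rot first [-0.452  0.074 -1.879] then shift [-0.08   0.006 -0.027] | shift now [ 0.059  0.005 -0.061]
[ 0.76394307 -0.57775927  0.28737644]
```

```bash
python3 -m crank '[[0.1,0,-0.08,0,0,0],[-0.1,0,0.08,0,0,0],[0.1,0,-0.08,0,0,0],[-0.1,0,0.08,0,0,0],[0,0,0,0,0.08,0],[0,0,0,0,0.08,0],[0,0,0,0,0.08,-0.05],[0,0,0,0,0.08,-0.05],[0,0,0,0,0,-0.09],[0,0,0,0,0,-0.09],[0,0,0,0,0,-0.09],[0,0,0,0,0,-0.09],[0,0,0,0,0,-0.09],[0,0,0,0,0,-0.09],[0,0,0,0,0,-0.09],[0,0,0,0,0,-0.09],[0,0,0,0,0,-0.09],[0,0,0,0,0,-0.09],[0,0,0,0,0,-0.09],[0,0,0,0,0,-0.09]]' && python3 -m crank '[[0,0,0,0,0,-0.09],[0,0,0,0,0,-0.09],[0,0,0,0,0,-0.09],[0,0,0,0,0,-0.09],[0,0,0,0,0,-0.09],[0,0,0,0,0,-0.09],[0,0,0,0,0,-0.09],[0,0,0,0,0,-0.09],[0,0,0,0,0,-0.05],[0,0,0,0,0,0],[0,0,0,0,0,0]]'
python3 - <<'E'
from h import *
f=[]
for i in range(4): b=read_camera("wrist")["img"];f.append(read_state()['wrist_force'])
print(np.mean(f,0));want(80,[.523,-.33,.29],-43)
ref=cv2.resize(cv2.imread("pics/chk.png")[:,320:],(640,400))
def m(im): 
    i=im.astype(int)[150:370,200:420]; return ((i[...,2]>i[...,0]+25)&(i[...,2]>40))
for im in(ref,b):
    k=m(im); print(k.sum(), k[60:,].sum(), k[120:].sum(), "blue", ((im[...,0].astype(int)-im[...,2])>60)[150:370,200:420].sum())
cv2.imwrite("pics/w6.png",b)
E
```

```text
t: 28.7
ee_pos: [0.5505, -0.3535, 0.3074]
tcp_rot: [-0.45, 0.627, -0.619, 0.145]
wrist_force: [0.1, -0.0, -1.5]
width: 0.707
grasp_force: 33.6
t: 29.8
ee_pos: [0.5506, -0.3535, 0.3076]
tcp_rot: [0.725, -0.263, 0.593, 0.23]
wrist_force: [0.2, -0.6, -2.0]
width: 0.707
grasp_force: 33.5
[ 0.16776268 -0.07739876 -1.39344786]
q [-0.77  0.3   1.88  3.01  0.43 -1.49] rot first [-0.02   0.01   0.018] then shift [-0.079  0.005 -0.029] | shift now [-0.08   0.002 -0.028]
8713 5257 2977 blue 6498
7346 3608 1615 blue 10380
```

```bash
python3 - <<'E'
from h import *
ref=cv2.resize(cv2.imread("pics/chk.png")[:,320:],(640,400));b=cv2.imread("pics/w6.png")
for im in(ref,b):
    h=cv2.cvtColor(im,cv2.COLOR_BGR2HSV)
    bl=cv2.inRange(h,(100,100,30),(130,255,255)); n,l,s,c=cv2.connectedComponentsWithStats(bl)
    i=1+s[1:,4].argmax(); x,y,w,hh,a=s[i]; print("cup",s[i])
    P=np.argwhere(l==i)[:,::-1].astype(np.int32);hull=cv2.convexHull(P);k=np.zeros(bl.shape,np.uint8);cv2.fillConvexPoly(k,hull,255)
    br=cv2.inRange(h,(0,60,20),(22,255,170))|cv2.inRange(h,(165,60,20),(180,255,170));br&=k
    n,l,s,c=cv2.connectedComponentsWithStats(br)
    print([(s[j].tolist(),c[j].round()) for j in range(1,n) if s[j,4]>40])
E
```

```text
cup [  214   182   192   196 24287]
[([267, 295, 91, 59, 3306], array([314., 326.]))]
cup [  215   182   191   196 27954]
[]
```

The cup is empty: no brown inside it, and its blue area grew by three nuts' worth. Returning it.

```bash
python3 -c "
from h import *
print(to([.54,-.161,.285]))"
python3 -m crank '[[0,-0.06,-0.06,-0.02,0.01,0.018],[-0.01,-0.08,-0.07,0,0,0],[-0.02,-0.09,-0.08,0,0,0],[-0.02,-0.09,-0.08,0,0,0],[-0.02,-0.09,-0.08,0,0,0],[-0.02,-0.05,-0.05,0,0,0],[0,0,0,0,0,0]]'
python3 -c "
from h import *
want(72,[.472,-.119,.2],-28)"
```

```text
[-0.14880127 -0.46334477 -0.42679352]
t: 30.7
ee_pos: [0.5496, -0.1632, 0.3022]
tcp_rot: [0.714, -0.278, 0.598, 0.234]
wrist_force: [-0.3, -0.1, -0.5]
width: 0.707
grasp_force: 33.5
q [-0.31  0.26  2.    3.92  0.64 -2.15] rot first [ 0.159 -0.087 -0.039] then shift [-0.416 -0.009 -0.098] | shift now [-0.398  0.047 -0.149]
```

```bash
python3 -m crank '[[-0.1,0.01,-0.035,0.04,-0.022,-0.01],[-0.1,0.01,-0.035,0.04,-0.022,-0.01],[-0.1,0.005,-0.03,0.04,-0.022,-0.01],[-0.1,0,-0.03,0.039,-0.021,-0.01],[0,0,0,0,0,0],[0,0,0,0,0,0]]'
python3 -c "
from h import *
want(50.7,[.4335,-.098,.11],-28)"
```

```text
t: 31.3
ee_pos: [0.4933, -0.1344, 0.195]
tcp_rot: [0.784, -0.197, 0.571, 0.145]
wrist_force: [0.4, 0.1, -0.1]
width: 0.706
grasp_force: 33.5
q [-0.5   0.36  2.32  3.14  0.79 -1.57] rot first [ 0.004 -0.238 -0.   ] then shift [-0.367 -0.014  0.079] | shift now [-0.37  -0.013 -0.061]
```

```bash
python3 -m crank '[[-0.061,-0.002,0.002,0,-0.04,0],[-0.061,-0.002,0.002,0,-0.04,0],[-0.061,-0.002,0.002,0,-0.04,0],[-0.061,-0.002,0.002,0,-0.04,0],[-0.061,-0.002,0.002,0,-0.04,0],[-0.061,-0.002,0.002,0,-0.038,0],[0,0,0,0,0,0],[0,0,0,0,0,0]]'
python3 -c "
from h import *
want(50.7,[.4335,-.098,.061],-28)"
```

```text
t: 32.1
ee_pos: [0.4551, -0.1086, 0.0969]
tcp_rot: [0.876, -0.219, 0.417, 0.106]
wrist_force: [-0.4, -0.0, -1.0]
width: 0.703
grasp_force: 33.5
q [-0.48  0.41  2.34  3.16  0.5  -1.58] rot first [ 0.002 -0.003  0.   ] then shift [-0.143  0.003  0.094] | shift now [-0.144  0.002  0.093]
```

```bash
python3 -m crank '[[-0.045,0.001,0.029,0,0,0],[-0.045,0.001,0.029,0,0,0],[-0.03,0,0.02,0,0,0],[-0.016,0,0.01,0,0,0],[0,0,0,0,0,0],[0,0,0,0,0,0]]'
python3 -c "
from h import *
want(50.7,[.4335,-.098,.06],-28)"
```

```text
t: 32.7
ee_pos: [0.4492, -0.1065, 0.0478]
tcp_rot: [0.876, -0.219, 0.416, 0.106]
wrist_force: [0.1, -0.0, -1.2]
width: 0.706
grasp_force: 33.6
q [-0.49  0.61  2.41  3.15  0.76 -1.58] rot first [ 0.002 -0.001  0.   ] then shift [-0.006 -0.     0.008] | shift now [-0.006 -0.     0.008]
```

```bash
python3 -m crank '[[-0.006,0,0.005,0,0,0],[-0.006,0,0.004,0,0,0],[0,0,0,0,0,0],[0,0,0,0,0,0]]'
```

```text
t: 33.1
ee_pos: [0.4486, -0.1063, 0.0432]
tcp_rot: [0.876, -0.219, 0.415, 0.105]
wrist_force: [-0.2, 0.5, 4.0]
width: 0.708
grasp_force: 33.6
```

```bash
python3 -m crank '[[0,0,0,0,0,0],[0,0,0,0,0,0],[0,0,0,0,0,0],[0,0,0,0,0,0],[0.035,0,-0.024,0,0,0],[0.035,0,-0.024,0,0,0],[0.05,0,-0.04,0,0,0],[0.05,0,-0.04,0,0,0],[0.07,0,-0.03,0,0.04,0],[0.07,0,-0.03,0,0.06,0],[0.07,0,-0.01,0,0.06,0],[0.09,0,0.02,0,0.06,0],[0.1,0,0.03,0,0.06,0],[0.1,0,0.03,0,0,0],[0.1,0,0.03,0,0,0],[0.1,0,0.03,0,0,0],[0.1,0,0.03,0,0,0],[0,0,0,0,0,0]]' 1
python3 -c "
from h import *
want(76,[.457,-.122,.325])"
```

```text
t: 34.9
ee_pos: [0.5572, -0.1635, 0.3297]
tcp_rot: [0.763, -0.19, 0.599, 0.151]
wrist_force: [-1.6, 1.2, -0.5]
width: 0.999
grasp_force: 0.0
q [-0.49  0.14  1.98  3.16  0.31 -1.59] rot first [ 0.002 -0.003  0.001] then shift [-0.102  0.035 -0.265] | shift now [-0.101  0.035 -0.266]
```

```bash
python3 -m crank '[[-0.03,0,-0.06,0.05,0,0],[-0.03,0,-0.06,0.05,0,0],[-0.03,0,-0.06,0.05,0,0],[0,0,-0.06,0.05,-0.01,0],[0,0,0,0.04,-0.02,0],[0,0,0,0.03,-0.03,0],[0,0,0,0,-0.055,0],[0,0,0,0,-0.055,0],[0,0,0,0,-0.055,0],[0,0,0,-0.02,-0.055,0],[0,0,0,-0.03,-0.055,0],[0,0,0,-0.04,-0.05,0],[0,0,0,-0.04,-0.05,0],[0,0,0,-0.04,-0.05,0],[0,0,0,0,0,0]]'
python3 -c "
from h import *
p,r,s=tool();print(s['qpos'].round(2),p,r.as_matrix().round(2))"
```

```text
t: 36.4
ee_pos: [0.5153, -0.1412, 0.3228]
tcp_rot: [0.922, -0.15, 0.345, 0.092]
wrist_force: [0.9, 0.9, 0.1]
width: 0.999
grasp_force: 0.0
[-0.52  0.03  1.69  0.11  0.7   1.32] [ 0.51527883 -0.14118309  0.32279791] [[ 0.72 -0.34  0.61]
 [-0.21 -0.94 -0.27]
 [ 0.66  0.07 -0.74]]
```

```bash
python3 -c "
from h import *
want(0,[.466,.085,.19],5.5,0)"
```

```text
q [-0.52  0.03  1.69  0.11  0.7   1.32] rot first [ 0.142 -0.446 -0.254] then shift [-0.091 -0.766  0.443] | shift now [-0.572 -0.681  0.024]
```

```bash
python3 -m crank '[[0,0,0,0.024,-0.075,-0.042],[0,0,0,0.024,-0.075,-0.042],[0,0,0,0.024,-0.075,-0.042],[0,0,0,0.024,-0.075,-0.042],[0,0,0,0.024,-0.075,-0.042],[0,0,0,0.022,-0.071,-0.044],[-0.015,-0.128,0.05,0,0,0],[-0.015,-0.128,0.07,0,0,0],[-0.015,-0.128,0.08,0,0,0],[-0.015,-0.128,0.08,0,0,0],[-0.015,-0.128,0.08,0,0,0],[-0.015,-0.126,0.08,0,0,0],[0,0,0,0,0,0],[0,0,0,0,0,0]]' 0.75 40
python3 - <<'E'
from h import *
want(0,[.466,.085,.066],5.5,0)
p,r,s=tool();c=read_camera("wrist");im=c["img"]
t=read_camera("top");cup=t["img"]
h=cv2.cvtColor(im,cv2.COLOR_BGR2HSV);k=cv2.inRange(h,(0,150,60),(8,255,255))|cv2.inRange(h,(172,150,60),(180,255,255))
n,l,st,ce=cv2.connectedComponentsWithStats(k)
for j in range(1,n):
    if st[j,4]>300: print(st[j],ce[j],wray(p,r,c,*ce[j],.083))
a=cup[140:250,350:515]
cv2.imwrite("pics/fin.png",np.hstack([cv2.resize(a,(480,400)),cv2.resize(im[:,160:480],(320,400))]))
E
```

```text
t: 37.8
ee_pos: [0.4657, 0.0855, 0.1906]
tcp_rot: [0.999, 0.05, 0.001, -0.003]
wrist_force: [0.1, 0.2, 0.3]
width: 0.752
grasp_force: 0.0
q [-0.07  0.28  1.57  0.01  1.28  1.4 ] rot first [-0.004 -0.002  0.002] then shift [0.001 0.002 0.415] | shift now [-0.     0.005  0.415]
[577  67  37  35 961] [594.29240375  84.39854318] [ 0.57315517 -0.10334791  0.083     ]
[ 286  176   47   48 1650] [309.41393939 199.64909091] [0.46784426 0.08750531 0.083     ]
```

View pics/fin.png

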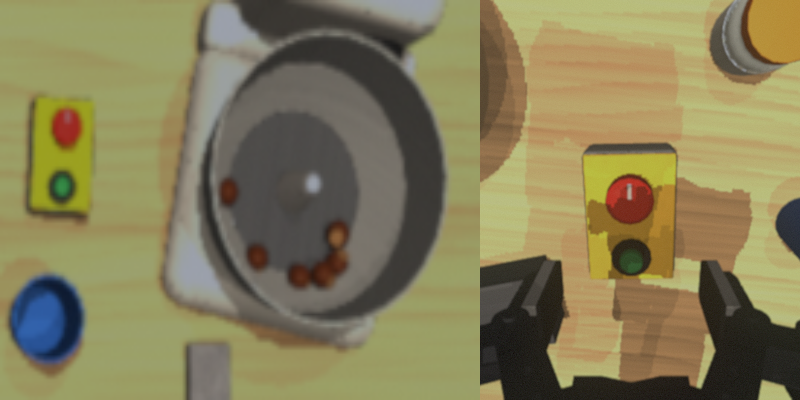

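All six nuts lie in the bowl, at (228,190), (258,257), (299,275), (322,273), (337,237) and (340,262). The cup stands at (47,320), and the knob is centred below the gripper. Now the turn.

```bash
python3 -m crank '[[0.003,-0.003,0.07,0.0,0,0],[0,0,0.1,0,0,0],[0,0,0.1,0,0,0],[0,0,0.08,0,0,0],[0,0,0.05,0,0,0],[0,0,0.028,0,0,0],[0,0,0,0,0,0]]' && python3 -m crank '[[0,0,0,0,0,0],[0,0,0,0,0,0],[0,0,0,0,0,0],[0,0,0,0,0,0],[0,0,0,0,0,0],[0,0,0,0,0,0]]' 0.2 40
```

```text
t: 38.6
ee_pos: [0.468, 0.0852, 0.0628]
tcp_rot: [0.999, 0.047, 0.002, -0.002]
wrist_force: [0.2, -0.5, 0.1]
width: 0.747
grasp_force: 0.0
t: 39.2
ee_pos: [0.4684, 0.0874, 0.0648]
tcp_rot: [0.999, 0.048, 0.004, -0.003]
wrist_force: [-1.6, 10.3, 10.0]
width: 0.449
grasp_force: 39.1
```

```bash
python3 -m crank '[[0,-0.003,-0.006,0,0,0.05],[0,-0.002,-0.003,0,0,0.06],[0,0,-0.003,0,0,0.06],[0,0,-0.003,0,0,0.06],[0,0,-0.003,0,0,0.06],[0,0,-0.003,0,0,0.06],[0,0,-0.004,0,0,0.06],[0,0,-0.004,0,0,0.06],[0,0,-0.003,0,0,0.05],[0,0,0,0,0,0],[0,0,0,0,0,0]]'
```

```text
t: 40.3
ee_pos: [0.4672, 0.0844, 0.0731]
tcp_rot: [0.936, -0.352, 0.002, 0.001]
wrist_force: [-4.6, -21.1, -0.9]
width: 0.447
grasp_force: 41.8
```

```bash
python3 -m crank '[[0,0,0,0,0,0],[0,0,0,0,0,0],[0,0,0,0,0,0],[0,0,-0.05,0,0,0],[0,0,-0.1,0,0,0],[0,0,-0.15,0,0,0],[0,0,-0.15,0,0,0],[0,0,-0.1,0,0,0],[0,0,0,0,0,0],[0,0,0,0,0,0]]' 0.72
python3 - <<'E'
from h import *
p,r,s=tool();print(p)
c=read_camera("wrist");im=c["img"];h=cv2.cvtColor(im,cv2.COLOR_BGR2HSV);k=cv2.inRange(h,(0,150,60),(8,255,255))|cv2.inRange(h,(172,150,60),(180,255,255))
n,l,st,ce=cv2.connectedComponentsWithStats(k)
for j in range(1,n):
    if st[j,4]>300: print(st[j],[wray(p,r,c,*ce[j],z).round(4) for z in(.083,.091)])
def red(im):
    b=im[170:215,300:350].astype(int);m=(b[...,2]>b[...,1]+70)&(b[...,2]>b[...,0]+50);y,x=np.nonzero(m);return x.mean()+300,y.mean()+170,y.min()+170,y.max()+170,m.sum()
import pickle
print("up0",red(pickle.load(open("scene.pkl","rb"))["img"]),"now",red(read_camera("scene")["img"]))
s2=cv2.resize(cv2.imread("pics/s2.png"),(160,140),interpolation=cv2.INTER_AREA);f=np.zeros((400,640,3),np.uint8);f[140:280,240:400]=s2;print("down",red(f))
E
```

```text
t: 41.3
ee_pos: [0.467, 0.0871, 0.2379]
tcp_rot: [0.936, -0.353, 0.002, -0.002]
wrist_force: [-0.1, 0.7, -0.3]
width: 0.722
grasp_force: 0.0
[0.46700294 0.08711819 0.23791236]
[ 295  166   40   42 1230] [array([0.4647, 0.0865, 0.083 ]), array([0.4664, 0.0851, 0.091 ])]
up0 (np.float64(332.7368421052632), np.float64(190.93859649122805), np.int64(186), np.int64(196), np.int64(114)) now (np.float64(332.9230769230769), np.float64(190.41538461538462), np.int64(186), np.int64(196), np.int64(65))
down (np.float64(333.6237623762376), np.float64(192.6138613861386), np.int64(187), np.int64(198), np.int64(101))
```

```bash
python3 -m crank '[[0,0.05,-0.08,0,0,0],[0,0.1,-0.08,0,0,0],[0,0.12,-0.05,0,0,0],[0,0.12,-0.05,0,0,0],[0,0.1,0,0,0,0],[0,0,0,0,0,0],[0,0,0,0,0,0]]'
python3 - <<'E'
from h import *
import pickle
t0=pickle.load(open("top.pkl","rb"))["img"];t1=read_camera("top")["img"];s0=pickle.load(open("scene.pkl","rb"))["img"];s1=read_camera("scene")["img"]
def red(im,y0,y1,x0,x1):
    b=im[y0:y1,x0:x1].astype(int);m=(b[...,2]>1.9*b[...,1])&(b[...,2]>1.7*b[...,0])&(b[...,2]>60);y,x=np.nonzero(m);return (x.mean()+x0).round(2),(y.mean()+y0).round(2),m.sum(),y.min()+y0,y.max()+y0
for a in(s0,s1): print("scene",red(a,175,210,315,350))
s2=np.zeros_like(s0);s2[140:280,240:400]=cv2.resize(cv2.imread("pics/s2.png"),(160,140),interpolation=cv2.INTER_AREA);print("down",red(s2,175,210,315,350))
def blue(im,y0,y1,x0,x1):
    b=im[y0:y1,x0:x1].astype(int);m=b[...,0]>b[...,2]+20;y,x=np.nonzero(m);return x.min()+x0,x.max()+x0,y.min()+y0,y.max()+y0,m.sum()
for a in(s0,s1): print("cup",blue(a,200,250,255,300))
E
```

```text
t: 42.1
ee_pos: [0.3697, -0.0238, 0.3144]
tcp_rot: [0.935, -0.354, 0.001, -0.002]
wrist_force: [0.7, -1.6, -0.0]
width: 0.719
grasp_force: 0.0
scene (np.float64(332.42), np.float64(191.43), np.int64(106), np.int64(186), np.int64(197))
scene (np.float64(332.42), np.float64(191.46), np.int64(106), np.int64(186), np.int64(197))
down (np.float64(332.74), np.float64(192.96), np.int64(103), np.int64(187), np.int64(198))
cup (np.int64(265), np.int64(286), np.int64(210), np.int64(230), np.int64(208))
cup (np.int64(265), np.int64(286), np.int64(210), np.int64(230), np.int64(251))
```

The knob matches its original up position exactly, and the cup stands in its original place. Handing in.

```bash
python3 -c "
from station import *
print(hand_in())"
```

```text
the job is handed in; nothing more can be done
None
```

I handed the job in at about 42 s: the stop was latched, all six chestnuts were tipped into the bowl (the last three needed a second, steeper pour), the red knob was turned until it sprang back up, and the cup was left upright and empty at its old place; the judge's verdict was not shown.

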